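# Tare the glaze cup and nest the set on the scale

## Task

Weigh the two smaller glaze cups without the big one: stand the empty large white cup upright in the middle of the bench scale's steel plate and let go, then press the red tare button fully down. Only then nest the set in size order, the medium blue cup inside the white one and after it the small terracotta cup inside the blue one, each set down gently, not dropped, and standing flat on the bottom of the cup around it; leave the two pigment jars standing where they are.

Things in the scene. Friction and masses are not known exactly. Their poses are not given: they have to be found in the camera images.
- cup_large_mid (a point): Large white glazed cup, open at the top, 44 mm high. Outside diameter 66 mm over the upright top 24 mm, tapering below to 54 mm at the foot; wall 4 mm (mouth 58 mm inside), solid base 12 mm thick, so its inner floor is 12 mm above its underside. About 0.13 to 0.25 kg. It can be gripped across its outside. This point is on the axis, half-way up; z is the cup's axis, towards its mouth. Round, so any yaw is the same.
- cup_medium_mid (a point): Medium blue glazed cup, open at the top, 56 mm high. Outside diameter 50 mm over the upright top 24 mm, tapering below to 40 mm at the foot; wall 4 mm (mouth 42 mm inside), solid base 10 mm thick. About 0.09 to 0.16 kg. Standing inside the large cup its rim is 24 mm above the large cup's rim, and this point is 18 mm above the large cup's point. This point is on the axis, half-way up; z is the cup's axis, towards its mouth. Round, so any yaw is the same.
- cup_small_mid (a point): Small terracotta cup, open at the top, 68 mm high. Outside diameter 36 mm over the upright top 24 mm, tapering below to 28 mm at the foot; wall 4 mm, solid base 10 mm thick. About 0.05 to 0.1 kg. Standing inside the medium cup its rim is 22 mm above the medium cup's rim, and this point is 16 mm above the medium cup's point. This point is on the axis, half-way up; z is the cup's axis, towards its mouth. Round, so any yaw is the same.
- plate_top (a point): Centre of the top surface of the bench scale's square steel weighing plate, 130 x 130 mm; the surface is 44 mm above the table. x and y lie along the plate's sides, z is up; -x points to the scale's front with display and button. The scale (grey, 210 mm along x, 150 mm along y, top of its body 34 mm above the table) is fixed to the table; its centre is 32 mm from this point along -x.
- tare_top (a point): Centre of the top of the scale's round red tare button, 24 mm across, on the front of the scale; it is 104 mm from the plate's centre along the scale's -x and 42 mm along its +y. The button is pressed straight down.
- tare (a joint): Travel of the tare button in m: 0 released, 0.005 fully down. A spring returns it; fully down takes about 4 N.
- jar_blue_mid (a point): Closed pigment jar with blue contents and a white lid, a bystander: 59 mm across, 111 mm tall. Point on its axis, half-way up; z is up its axis.
- jar_pink_mid (a point): (Behind the work, to the right, a fixed low wooden riser, 150 mm high, runs obliquely across the table with fixed rows of jars on it, their tops about 261 mm above the table: keep arm and gripper over or clear of them.) Closed pigment jar with pink contents and a white lid, a bystander: 59 mm across, 111 mm tall. Point on its axis, half-way up; z is up its axis.
Not all that is in view belongs to the job. Of the things shaped like the part that bears cup_medium_mid, the blue one is meant. Of the things shaped like the part that bears cup_small_mid, the terracotta one is meant.

How it is judged:
By the outcome, as a careful person would: the job done as asked, in the order asked, and still so for the second after the job is handed in, with the robot touching nothing.
It also fails if it takes over 72 s, if anything falls off the work surface, if the arm or the gripper's body presses on something with over 40 N, if the wrist force passes 120 N, or if a joint passes its speed limit or range.

## Robot

A 6-joint arm with a two-finger parallel gripper is mounted at the origin on the work surface; the furniture and walls round the work are solid. World frame = base frame: x ahead of the robot, y to its left, z up, the work surface at z = 0. Lengths are in mm, angles in rad, forces in N, time in s.
With the tool pointing down it reaches from about 275 to 850 mm from the base axis. Payload 19 kg.
Tool frame: the origin (TCP) lies at the very end of the fingers, on their centre line; the grasp point (between the pads) lies 19 mm behind it; z points along the fingers, y is the line along which they close (so a half turn about z gives the same grasp; the last joint's range is limited). The gripper opens to 85 mm and grips with 20 to 120 N. Pads are 22 mm wide; open, the fingers measure 114 mm over their backs; the gripper's body (76 mm by 85 mm) begins 54 mm behind the grasp point. The pads swing forward as they close: fully open they stand 13 mm farther back than shut.
Start: joints at [-1.459, 0.15, 1.437, -0, 1.554, -0.134], TCP at [139.891, -557.692, 231.267] pointing down, gripper open.
Joint ranges: [-2.8, 2.8], [-0.68, 2.1], [0.12, 2.68], [-1.39, 4.53], [0.16, 2.79], [-2.81, 2.81]. Speed limits (rad/s): [1.89, 1.89, 2.22, 3.01, 3.01, 3.01].

## Interface

Orientations are given as a unit quaternion [x, y, z, w].
In Python, from bench import arm, eyes, search_frame, trace gives the robot as it stands. The module is installed in compiled form; this text tells all that it offers.
- The arm moves only by the tool arm_command, never from a script. Its argument "plan" is a list of rows, each an object with "xyz": the shift along the tool's x, y, z in cm, a list of three; "delta_rot": the turn, a rotation vector about the tool's x, y, z in rad, a list of three. A call has 1 to 10 rows; each row shifts and turns the commanded pose from where the row before left it, along the tool's axes as they then stand; what a row does not reach is not made up. A row lasts 1/12 s, in which the tool goes at most 41.7 mm and 7.16 degrees, less where a joint would pass 70% of its speed; a pose out of reach is approached as far as the arm can. A call with a gripper value outside its range is refused whole. "grip" is the opening, from 0 (shut) to 1 (fully open), set as the call begins (left out, the last holds). The fingers move at their own pace and stop on an object; the grip force is fixed at half the most. Time passes only in rows, so rows that do not move let the fingers close. It gives the time, the measured TCP pose, the force, the opening and the grip force at its end, in the units of the state.
- arm.get_obs(): the state, without advancing time (a new reading comes with each control period).
- eyes.camera(name): name is "side" or "top" or "wrist"; returns a dict with "image" (384x512x3 uint8, blue, green, red), "depth" (384x512 float32, mm along the optical axis (not along the pixel's ray), 0 where there is no reading), "intrinsics" (3x3 intrinsics, pixels), "R" (3x3) and "t" (3): a world point X has camera coordinates R X + t; the wrist camera has in their place "tool_from_camera" (4x4, takes a point from camera to tool coordinates, whose origin is the TCP and whose axes are the flange's). Camera axes: x right, y down, z forward; pixel columns grow to the right and rows downward; lengths in mm; the calibration is good to about 2 mm. A picture is of the moment at which its call begins: read the wrist's pose just before it.
- arm.hand_in(): hands the job in; it is judged then, once.
Trained networks look in a picture, given as the dict that the camera call returned (one of the last four; its "shot" number tells which), for a name from the list of things; names that differ only in an ending like _2 or _b are one class to them, and where a whole thing is asked for, a point or a joint stands for the part that bears it (a point fixed in the world has none). Each returns a list of dicts, best first, with "p" (0 to 1); they miss things now and then, are a little off and sometimes report something else, mostly with a low value. They report only what shows in the picture. A call takes as long as a camera call. They do not tell look-alikes from the thing itself.
- search_frame(picture, query): "at" ([x, y, z] in mm, in the coordinates of the camera as it stood for that picture, good to about 4 mm: the middle of the surface that is visible of it).
- trace(picture, query): "mask" (384x512 bool, what is visible of it).
The state is a dict: "time_s": time; "joints": joint angles; "joint_velocities": joint speeds; "joint_efforts": joint torques, N m; "tcp_pos": TCP position; "tcp_rot": TCP orientation; "ft_force": force on the tool from outside, world axes, zero at the start; "ft_torque": the same for the moment, N m; "opening": opening from 0.0 (shut) to 1.0 (fully open); "grasp_force": force on a finger pad.
Only numpy, scipy, OpenCV 4.12 (cv2) and the standard library are available. Lean on these libraries where they do the work, as an engineer would, in place of code of your own. Each camera call takes 0.05 s, during which the arm holds its last target. There are 200 camera calls.

## Working session

There is one attempt and no reset: what is moved stays moved. The work goes in short steps, Python scripts to look and compute and a tool call to move; the robot and the scene stay as the last step left them, time stands still between calls to the robot, and variables do not carry over. Pictures are saved under pics/ and viewed, at most 10 in all, crops included, and the job is handed in when it is done.

Besides the shell and the picture viewer there is one more tool, called in YAML: its name, and indented under it one key for each argument. arm_command: Moves the arm, as the interface text tells. Its arguments: {"type":"object","properties":{"plan":{"type":"array","items":{"type":"object","properties":{"xyz":{"type":"array","items":{"type":"number"}},"delta_rot":{"type":"array","items":{"type":"number"}}}}},"grip":{"type":"number"}},"required":["plan"]}

```bash
mkdir -p pics && cat > h.py <<'E'
import numpy as np, cv2
from bench import arm, eyes, search_frame, trace
from scipy.spatial.transform import Rotation as Ro
def pose():
    o=arm.get_obs(); return Ro.from_quat(o['tcp_rot']).as_matrix(), np.array(o['tcp_pos']), o
def shot(n):
    R,p,o=pose(); c=eyes.camera(n)
    if n=='wrist':
        T=np.array(c['tool_from_camera']); c['A']=R@T[:3,:3]; c['b']=R@T[:3,3]+p
    else:
        c['A']=np.array(c['R']).T; c['b']=-c['A']@np.array(c['t'])
    return c
def cloud(c):
    d=c['depth'];K=np.array(c['intrinsics']);v,u=np.indices(d.shape)
    P=np.stack([(u-K[0,2])/K[0,0]*d,(v-K[1,2])/K[1,1]*d,d],-1)
    return P@c['A'].T+c['b']
def px(c,X):
    K=np.array(c['intrinsics']);q=K@(c['A'].T@(np.array(X)-c['b']));return (q[:2]/q[2]).round(0)
E
python3 - <<'E'
from h import *
R,p,o=pose();print(R.round(3),p,o['time_s'])
cs={n:shot(n) for n in('top','side')}
cv2.imwrite('pics/a.png',cs['top']['image']);cv2.imwrite('pics/b.png',cs['side']['image'])
for n,c in cs.items():
    W=cloud(c)
    for q in ['cup_large_mid','cup_medium_mid','cup_small_mid','plate_top','tare_top','jar_blue_mid','jar_pink_mid']:
        for r in search_frame(c,q)[:4]:
            X=c['A']@np.array(r['at'])+c['b'];print(n,q,round(r['p'],2),X.round(0),px(c,X))
E
```

```text
[[ 0.97   0.243 -0.   ]
 [ 0.243 -0.97   0.001]
 [ 0.    -0.001 -1.   ]] [ 139.86512561 -557.47704668  230.67623247] 0.0
top cup_large_mid 0.6 [436.  67.  19.] [268. 203.]
top cup_medium_mid 0.6 [431. -54.  25.] [312. 206.]
top cup_medium_mid 0.57 [ 503. -150.   30.] [346. 181.]
top cup_medium_mid 0.49 [334.  86.  17.] [261. 239.]
top cup_small_mid 0.71 [ 418. -186.   50.] [361. 210.]
top cup_small_mid 0.65 [ 473. -234.   49.] [378. 191.]
top cup_small_mid 0.45 [ 333. -200.   53.] [366. 242.]
top plate_top 0.83 [523. 310.  47.] [182. 169.]
top tare_top 0.41 [446. 336.  57.] [171. 195.]
top jar_blue_mid 0.82 [584. 123. 112.] [249. 143.]
top jar_blue_mid 0.56 [556.   7. 107.] [293. 155.]
top jar_pink_mid 0.56 [558.   7. 108.] [293. 154.]
top jar_pink_mid 0.3 [ 413. -185.   47.] [360. 212.]
side cup_large_mid 0.56 [439.  52.  25.] [239. 219.]
side cup_medium_mid 0.7 [433. -67.  38.] [239. 245.]
side cup_medium_mid 0.7 [338.  69.  35.] [201. 213.]
side cup_medium_mid 0.67 [ 498. -158.   40.] [270. 271.]
side cup_small_mid 0.97 [ 419. -190.   49.] [235. 281.]
side cup_small_mid 0.79 [ 339. -206.   50.] [196. 289.]
side cup_small_mid 0.63 [ 473. -246.   52.] [263. 300.]
side plate_top 0.68 [516. 286.  36.] [260. 170.]
side plate_top 0.3 [596. 103.  93.] [297. 186.]
side jar_blue_mid 0.92 [599. 105.  96.] [298. 184.]
side jar_pink_mid 0.62 [561. -23.  72.] [291. 221.]
```

View pics/a.png

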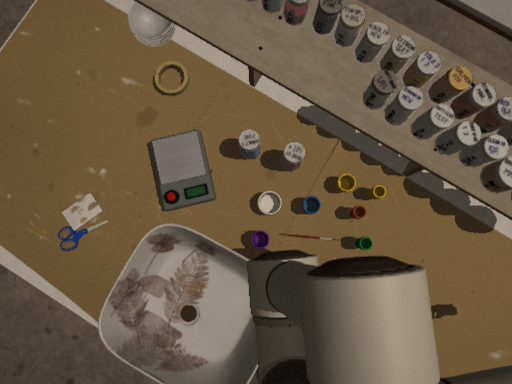

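View pics/b.png

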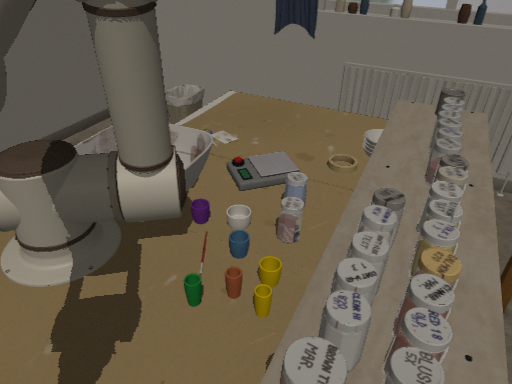

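The top view shows these candidates:
- **Large cup:** white at (269,203).
- **Medium cups:** blue at (312,205) is the one meant. Purple (260,240) and yellow (346,183) are decoys.
- **Small cups:** terracotta at (358,212) is the one meant. Small yellow (379,191) and green (364,243) are decoys.
- **Jars:** blue (249,143) and pink (293,155).
- **Scale:** plate centre (182,155), red button (171,197).

I'll move over the cups for a closer look.

arm_command:
  plan:
    - {"xyz":[2.0,-2.7,-0.3]}
    - {"xyz":[2.0,-2.7,-0.3]}
    - {"xyz":[2.0,-2.7,-0.3]}
    - {"xyz":[2.0,-2.7,-0.3]}
    - {"xyz":[2.0,-2.7,-0.3]}
    - {"xyz":[2.0,-2.7,-0.3]}
    - {"xyz":[2.0,-2.7,-0.3]}
    - {"xyz":[2.0,-2.7,-0.3]}
    - {"xyz":[2.0,-2.7,-0.3]}
  grip: 1

```text
$.plan[0]: bad value
```

arm_command:
  plan:
    - {"xyz":[2.0,-2.7,-0.3]}
    - {"xyz":[2.0,-2.7,-0.3]}
    - {"xyz":[2.0,-2.7,-0.3]}
    - {"xyz":[2.0,-2.7,-0.3]}
    - {"xyz":[2.0,-2.7,-0.3]}
    - {"xyz":[2.0,-2.7,-0.3]}
    - {"xyz":[2.0,-2.7,-0.3]}
    - {"xyz":[2.0,-2.7,-0.3]}
    - {"xyz":[0,0,0]}
    - {"xyz":[0,0,0]}

```text
$.plan[0]: bad value
```

arm_command:
  plan:
    - {"xyz":[2.0,-2.7,-0.3],"delta_rot":[0,0,0]}
    - {"xyz":[2.0,-2.7,-0.3],"delta_rot":[0,0,0]}
    - {"xyz":[2.0,-2.7,-0.3],"delta_rot":[0,0,0]}
    - {"xyz":[2.0,-2.7,-0.3],"delta_rot":[0,0,0]}
    - {"xyz":[2.0,-2.7,-0.3],"delta_rot":[0,0,0]}
    - {"xyz":[2.0,-2.7,-0.3],"delta_rot":[0,0,0]}
    - {"xyz":[2.0,-2.7,-0.3],"delta_rot":[0,0,0]}
    - {"xyz":[2.0,-2.7,-0.3],"delta_rot":[0,0,0]}
    - {"xyz":[2.0,-2.7,-0.3],"delta_rot":[0,0,0]}
  grip: 1

```text
time_s: 1.55
tcp_pos: [255.5, -276.7, 258.5]
tcp_rot: [0.992, 0.122, 0.0, 0.0]
ft_force: [0.5, 0.6, -0.3]
opening: 0.998
grasp_force: 0.0
```

arm_command:
  plan:
    - {"xyz":[2.0,-2.7,-0.3],"delta_rot":[0,0,0]}
    - {"xyz":[2.0,-2.7,-0.3],"delta_rot":[0,0,0]}
    - {"xyz":[2.0,-2.7,-0.3],"delta_rot":[0,0,0]}
    - {"xyz":[2.0,-2.7,-0.3],"delta_rot":[0,0,0]}
    - {"xyz":[2.0,-2.7,-0.3],"delta_rot":[0,0,0]}
    - {"xyz":[2.0,-2.7,-0.3],"delta_rot":[0,0,0]}
    - {"xyz":[2.0,-2.7,-0.3],"delta_rot":[0,0,0]}
    - {"xyz":[2.0,-2.7,-0.3],"delta_rot":[0,0,0]}
    - {"xyz":[0,0,0],"delta_rot":[0,0,0]}
    - {"xyz":[0,0,0],"delta_rot":[0,0,0]}

```text
time_s: 2.38
tcp_pos: [358.2, -28.3, 282.4]
tcp_rot: [0.992, 0.125, 0.0, -0.0]
ft_force: [-0.1, 0.5, -0.7]
opening: 0.999
grasp_force: 0.0
```

```bash
cat >> h.py <<'E'
def circ(P,r):
    from scipy.optimize import least_squares
    f=lambda q:np.hypot(P[:,0]-q[0],P[:,1]-q[1])-r
    return least_squares(f,P[:,:2].mean(0),loss='soft_l1',f_scale=1).x
def cups(c,H,names=('cup_large_mid','cup_medium_mid','cup_small_mid')):
    W=cloud(c)
    for q in names:
        hh,ro=H[q]
        for r in trace(c,q)[:3]:
            m=cv2.dilate(r['mask'].astype(np.uint8),np.ones((5,5)))>0
            P=W[m&(c['depth']>0)]; 
            if len(P)<30: continue
            S=P[abs(P[:,2]-hh)<4]
            v,u=np.nonzero(r['mask'])
            col=c['image'][r['mask']].mean(0).round()
            x=circ(S,ro-2) if len(S)>15 else None
            rr=np.hypot(*(S[:,:2]-x).T) if x is not None else np.zeros(1)
            print(q,round(r['p'],2),'px',u.mean().round(),v.mean().round(),'bgr',col,'top',np.percentile(P[:,2],95).round(1),'n',len(S),'fit',None if x is None else x.round(1),'resid',np.abs(rr-ro+2).mean().round(1))
H0={'cup_large_mid':(44,33),'cup_medium_mid':(56,25),'cup_small_mid':(68,18)}
E
python3 - <<'E'
from h import *
c=shot('wrist');cv2.imwrite('pics/c.png',c['image'])
print(np.array(c['tool_from_camera']).round(2))
cups(c,H0)
t=shot('top');W=cloud(t);K=t['intrinsics'];print(K[0][0],t['b'])
cups(t,H0)
# plate: steel mask
for r in trace(t,'plate_top')[:1]:
    P=W[r['mask']&(t['depth']>0)];print('z hist',np.histogram(P[:,2],bins=[0,20,30,38,41,44,47,50,60,90]))
hsv=cv2.cvtColor(t['image'],cv2.COLOR_BGR2HSV)
m=(abs(W[...,2]-44)<4.5)&(abs(W[...,0]-510)<120)&(abs(W[...,1]-310)<120)
n,l,s,cen=cv2.connectedComponentsWithStats(m.astype(np.uint8));k=1+np.argmax(s[1:,4])
P=W[l==k];rc=cv2.minAreaRect(P[:,:2].astype(np.float32));print('plate',rc,P[:,2].mean())
red=(hsv[...,1]>150)&((hsv[...,0]<8)|(hsv[...,0]>172))&(abs(W[...,0]-440)<60)&(abs(W[...,1]-330)<70)
print('btn',W[red].mean(0),np.percentile(W[red][:,2],[10,50,90]),red.sum())
b=(abs(W[...,2]-33)<5)&(abs(W[...,0]-500)<160)&(abs(W[...,1]-310)<130)|(l==k)
n,l,s,cen=cv2.connectedComponentsWithStats(b.astype(np.uint8));k=1+np.argmax(s[1:,4]);P=W[l==k];print('body',cv2.minAreaRect(P[:,:2].astype(np.float32)))
cv2.imwrite('pics/d.png',cv2.resize(t['image'][110:270,120:390],None,fx=2.9,fy=2.9,interpolation=cv2.INTER_CUBIC))
E
```

```text
[[   0.     -0.95   -0.33   84.11]
 [   1.     -0.      0.      0.46]
 [  -0.     -0.33    0.95 -142.44]
 [   0.      0.      0.      1.  ]]
cup_large_mid 0.85 px 197.0 76.0 bgr [124. 136. 142.] top 44.0 n 597 fit [436.3  61.3] resid 1.1
cup_medium_mid 0.88 px 164.0 152.0 bgr [70. 31. 62.] top 56.0 n 408 fit [334.8  84.5] resid 1.1
cup_medium_mid 0.8 px 378.0 70.0 bgr [ 30.  83. 100.] top 56.2 n 531 fit [ 496.1 -148.1] resid 1.1
cup_small_mid 0.76 px 437.0 110.0 bgr [30. 80. 96.] top 68.2 n 381 fit [ 472.  -233.5] resid 1.1
cup_small_mid 0.64 px 380.0 143.0 bgr [29. 44. 77.] top 68.2 n 318 fit [ 415.7 -180.6] resid 1.0
393.6567402768483 [ 334.1354007    83.50492847 1129.22545485]
cup_large_mid 0.75 px 269.0 203.0 bgr [111. 125. 135.] top 44.6 n 99 fit [436.4  64.6] resid 1.0
cup_medium_mid 0.66 px 260.0 238.0 bgr [53. 20. 46.] top 57.4 n 76 fit [334.5  87.7] resid 1.1
cup_medium_mid 0.63 px 348.0 178.0 bgr [15. 72. 93.] top 630.1 n 42 fit [ 496.  -145.9] resid 1.2
cup_small_mid 0.65 px 380.0 189.0 bgr [13. 70. 90.] top 628.5 n 37 fit [ 471.7 -231.1] resid 1.0
z hist (array([  24,  115, 1329,  184,  770, 1070,  251,   70,    0]), array([ 0, 20, 30, 38, 41, 44, 47, 50, 60, 90]))
plate ((557.0685424804688, 323.91754150390625), (130.6710968017578, 131.1233673095703), 14.981282234191895) 44.44925001870785
btn [444.99373053 337.23331075  52.73336957] [45.9960171  54.29320651 56.82130389] 80
body ((526.3155517578125, 314.63787841796875), (209.5349884033203, 149.24542236328125), 15.127699851989746)
```

View pics/c.png

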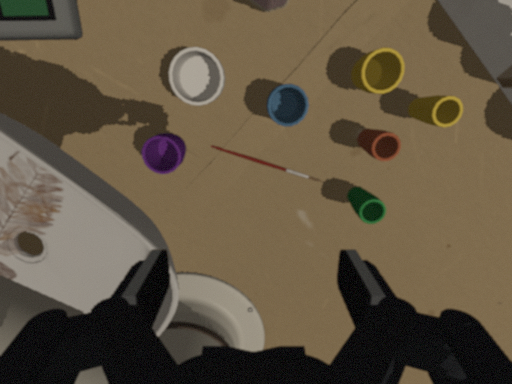

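View pics/d.png

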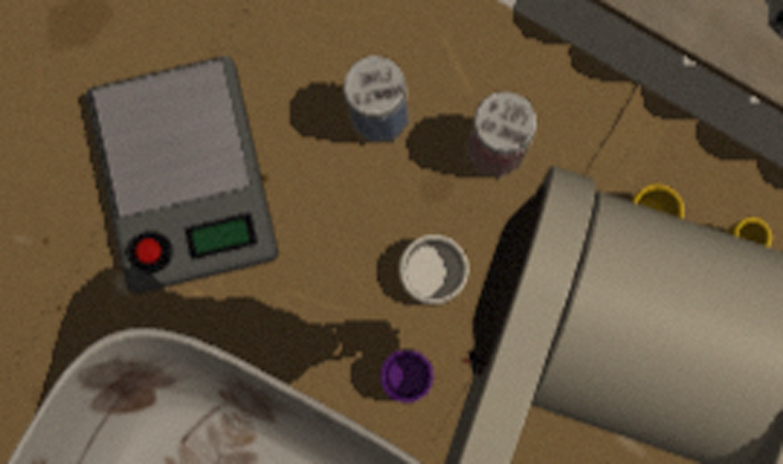

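Wrist view: white cup (197,76), blue cup (287,105) and terracotta cup (380,143) match the description. The close crop shows the white cup at (433,270), the plate tilted about 15°, and the red button front left at (148,250). The plate fit gives (557,324), and the button it predicts lands where I measured it. The wrist and top cameras differ by about 3 mm in y.

```bash
cat >> h.py <<'E'
def to(X,yaw=None):
    R,p,o=pose(); d=R.T@(np.array(X)-p)/10
    print('t',o['time_s'],'tcp',p.round(1),'yaw',np.arctan2(R[1,0],R[0,0]).round(3),'R33',R[2].round(3),'delta cm',d.round(2),'norm',np.linalg.norm(d).round(2))
E
python3 -c "
from h import *
to([436.3,61.3,90]);to([436.3,61.3,11])"
```

```text
t 2.8333 tcp [357.9 -30.3 282.3] yaw 0.244 R33 [ 0. -0. -1.] delta cm [ 9.83 -6.99 19.23] norm 22.7
t 2.8333 tcp [357.9 -30.3 282.3] yaw 0.244 R33 [ 0. -0. -1.] delta cm [ 9.83 -6.99 27.13] norm 29.69
```

arm_command:
  plan:
    - {"xyz":[1.7,-1.2,2.2],"delta_rot":[0,0,0]}
    - {"xyz":[1.7,-1.2,2.2],"delta_rot":[0,0,0]}
    - {"xyz":[1.7,-1.2,2.2],"delta_rot":[0,0,0]}
    - {"xyz":[1.6,-1.2,2.2],"delta_rot":[0,0,0]}
    - {"xyz":[1.6,-1.2,2.2],"delta_rot":[0,0,0]}
    - {"xyz":[1.5,-1.0,1.0],"delta_rot":[0,0,0]}
    - {"xyz":[0,0,0],"delta_rot":[0,0,0]}
    - {"xyz":[0,0,0],"delta_rot":[0,0,0]}
    - {"xyz":[0,0,0],"delta_rot":[0,0,0]}

```text
time_s: 3.58
tcp_pos: [436.0, 61.5, 162.7]
tcp_rot: [0.992, 0.123, 0.0, 0.0]
ft_force: [-0.3, 0.6, 0.0]
opening: 0.997
grasp_force: 0.0
```

```bash
python3 - <<'E'
from h import *
c=shot('wrist');cv2.imwrite('pics/e.png',c['image']);cups(c,H0)
to([436.3,61.3,11])
E
```

```text
cup_large_mid 0.63 px 252.0 180.0 bgr [123. 133. 140.] top 44.0 n 949 fit [436.9  62.1] resid 1.1
cup_medium_mid 0.87 px 207.0 267.0 bgr [63. 28. 56.] top 55.8 n 645 fit [335.4  85.1] resid 1.0
cup_medium_mid 0.6 px 366.0 214.0 bgr [60. 52. 38.] top 56.1 n 787 fit [432.8 -52.3] resid 1.1
cup_medium_mid 0.57 px 480.0 174.0 bgr [28. 78. 93.] top 55.9 n 639 fit [ 496.7 -147.5] resid 1.0
cup_small_mid 0.71 px 479.0 258.0 bgr [28. 42. 74.] top 67.8 n 530 fit [ 416.1 -179.8] resid 1.0
cup_small_mid 0.66 px 438.0 303.0 bgr [26. 50. 26.] top 222.2 n 0 fit None resid 16.0
t 3.7833 tcp [436.   61.5 163. ] yaw 0.245 R33 [ 0.001  0.    -1.   ] delta cm [ 0.    0.02 15.2 ] norm 15.2
```

arm_command:
  plan:
    - {"xyz":[0.1,-0.05,3],"delta_rot":[0,0,0]}
    - {"xyz":[0,0,3],"delta_rot":[0,0,0]}
    - {"xyz":[0,0,3],"delta_rot":[0,0,0]}
    - {"xyz":[0,0,2.5],"delta_rot":[0,0,0]}
    - {"xyz":[0,0,2],"delta_rot":[0,0,0]}
    - {"xyz":[0,0,1.2],"delta_rot":[0,0,0]}
    - {"xyz":[0,0,0.5],"delta_rot":[0,0,0]}
    - {"xyz":[0,0,0],"delta_rot":[0,0,0]}

```text
time_s: 4.45
tcp_pos: [436.4, 62.5, 9.9]
tcp_rot: [0.992, 0.122, -0.001, -0.0]
ft_force: [-0.8, -0.5, 0.2]
opening: 0.999
grasp_force: 0.0
```

arm_command:
  plan:
    - {"xyz":[0,0,0],"delta_rot":[0,0,0]}
    - {"xyz":[0,0,0],"delta_rot":[0,0,0]}
    - {"xyz":[0,0,0],"delta_rot":[0,0,0]}
    - {"xyz":[0,0,0],"delta_rot":[0,0,0]}
    - {"xyz":[0,0,0],"delta_rot":[0,0,0]}
    - {"xyz":[0,0,0],"delta_rot":[0,0,0]}
  grip: 0

```text
time_s: 4.95
tcp_pos: [437.7, 62.6, 12.0]
tcp_rot: [0.992, 0.123, 0.001, 0.0]
ft_force: [-3.6, -1.5, 12.3]
opening: 0.756
grasp_force: 63.9
```

arm_command:
  plan:
    - {"xyz":[0,0,-0.5],"delta_rot":[0,0,0]}
    - {"xyz":[0,0,-1.5],"delta_rot":[0,0,0]}
    - {"xyz":[0,0,-3],"delta_rot":[0,0,0]}
    - {"xyz":[0,0,-3],"delta_rot":[0,0,0]}
    - {"xyz":[0,0,-3],"delta_rot":[0,0,0]}
    - {"xyz":[0.5,-0.5,-3],"delta_rot":[0,0,0]}
    - {"xyz":[1,-1.5,-2],"delta_rot":[0,0,0]}
    - {"xyz":[2,-2.5,0],"delta_rot":[0,0,0]}
    - {"xyz":[2,-2.5,0],"delta_rot":[0,0,0]}

```text
time_s: 5.7
tcp_pos: [474.1, 144.8, 173.1]
tcp_rot: [0.993, 0.122, 0.002, -0.0]
ft_force: [0.9, -0.1, -3.2]
opening: 0.756
grasp_force: 67.1
```

arm_command:
  plan:
    - {"xyz":[2,-2.5,0],"delta_rot":[0,0,0]}
    - {"xyz":[2,-2.5,0],"delta_rot":[0,0,0]}
    - {"xyz":[2,-2.5,0],"delta_rot":[0,0,0]}
    - {"xyz":[2,-2.5,0],"delta_rot":[0,0,0]}
    - {"xyz":[1,-1.5,0],"delta_rot":[0,0,0]}
    - {"xyz":[0.5,-0.5,0],"delta_rot":[0,0,0]}
    - {"xyz":[0,0,0],"delta_rot":[0,0,0]}
    - {"xyz":[0,0,0],"delta_rot":[0,0,0]}

```text
time_s: 6.37
tcp_pos: [535.9, 283.1, 170.7]
tcp_rot: [0.992, 0.123, -0.0, 0.0]
ft_force: [-0.2, -0.9, -2.6]
opening: 0.754
grasp_force: 67.0
```

```bash
python3 - <<'E'
from h import *
to([557,321.5,60])
c=shot('wrist');W=cloud(c);R,p,o=pose();print(o['opening'],o['grasp_force'],o['ft_force'])
cv2.imwrite('pics/f.png',c['image'])
m=(abs(W[...,2]-44)<4)&(abs(W[...,0]-510)<150)&(abs(W[...,1]-320)<150)
n,l,s,cen=cv2.connectedComponentsWithStats(m.astype(np.uint8));k=1+np.argmax(s[1:,4]);P=W[l==k];print(np.ptp(P[:,:2],axis=0),P[:,2].mean())
print(cv2.minAreaRect(P[:,:2].astype(np.float32)))
hsv=cv2.cvtColor(c['image'],cv2.COLOR_BGR2HSV)
red=(hsv[...,1]>150)&((hsv[...,0]<8)|(hsv[...,0]>172))&(abs(W[...,0]-440)<60)&(abs(W[...,1]-330)<70)
if red.any(): print('btn',W[red].mean(0),np.percentile(W[red][:,2],[10,50,90]),red.sum())
# cup in hand: points between fingers, tool coords
Q=(W-p)@R; h=(abs(Q[...,0])<45)&(abs(Q[...,1])<32)&(Q[...,2]>-60)&(Q[...,2]<60)&(c['depth']>0)
print(h.sum(),np.percentile(Q[h],[2,50,98],axis=0))
E
```

```text
t 6.3667 tcp [535.9 283.1 170.7] yaw 0.246 R33 [-0.  0. -1.] delta cm [ 2.99 -3.21 11.07] norm 11.9
0.7527839048683911 66.9739253364969 [-0.14319352 -0.35767192 -2.76623026]
[157.00884666 157.01911222] 43.723955148866146
((557.1989135742188, 320.9939270019531), (129.7066650390625, 130.04925537109375), 15.265358924865723)
btn [448.73311982 346.08912415  46.9991316 ] [44.75448322 45.99168672 52.50399807] 16
16892 [[-30.29909066 -31.70680484 -37.05105853]
 [ -9.0456699   -0.36355355 -15.94454666]
 [ 31.28681784  29.4178756    1.2537036 ]]
```

View pics/f.png

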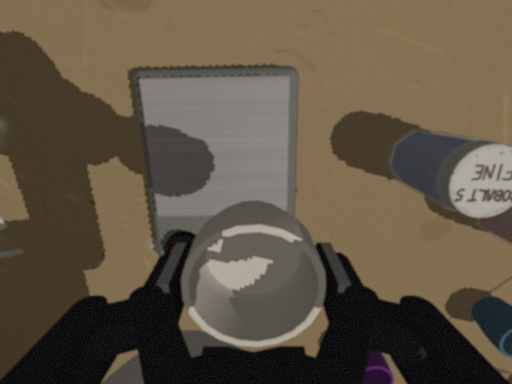

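The cup is held level, and the plate centre is (557.2,321), seen at about (220,150). Next I lower the cup onto it.

arm_command:
  plan:
    - {"xyz":[1.2,-1.3,1],"delta_rot":[0,0,0]}
    - {"xyz":[1.2,-1.3,2],"delta_rot":[0,0,0]}
    - {"xyz":[0.6,-0.6,2.5],"delta_rot":[0,0,0]}
    - {"xyz":[0,0,2.5],"delta_rot":[0,0,0]}
    - {"xyz":[0,0,1.6],"delta_rot":[0,0,0]}
    - {"xyz":[0,0,1],"delta_rot":[0,0,0]}
    - {"xyz":[0,0,0.3],"delta_rot":[0,0,0]}
    - {"xyz":[0,0,0],"delta_rot":[0,0,0]}
    - {"xyz":[0,0,0],"delta_rot":[0,0,0]}

```text
time_s: 7.17
tcp_pos: [558.0, 321.6, 62.8]
tcp_rot: [0.992, 0.122, 0.001, -0.0]
ft_force: [0.4, 0.1, -1.6]
opening: 0.754
grasp_force: 67.0
```

arm_command:
  plan:
    - {"xyz":[0,0,0.1],"delta_rot":[0,0,0]}
    - {"xyz":[0,0,0.1],"delta_rot":[0,0,0]}
    - {"xyz":[0,0,0],"delta_rot":[0,0,0]}

```text
time_s: 7.42
tcp_pos: [557.6, 321.9, 59.9]
tcp_rot: [0.992, 0.123, 0.0, -0.0]
ft_force: [0.0, 0.5, -2.0]
opening: 0.754
grasp_force: 67.0
```

arm_command:
  plan:
    - {"xyz":[0,0,0.1],"delta_rot":[0,0,0]}
    - {"xyz":[0,0,0.1],"delta_rot":[0,0,0]}
    - {"xyz":[0,0,0],"delta_rot":[0,0,0]}

```text
time_s: 7.67
tcp_pos: [557.3, 321.9, 57.2]
tcp_rot: [0.992, 0.123, -0.0, -0.0]
ft_force: [-0.8, 1.0, -1.5]
opening: 0.753
grasp_force: 67.0
```

arm_command:
  plan:
    - {"xyz":[0,0,0.1],"delta_rot":[0,0,0]}
    - {"xyz":[0,0,0],"delta_rot":[0,0,0]}
    - {"xyz":[0,0,0],"delta_rot":[0,0,0]}

```text
time_s: 7.92
tcp_pos: [557.4, 321.8, 56.3]
tcp_rot: [0.992, 0.123, -0.0, -0.0]
ft_force: [-0.1, 0.6, -2.1]
opening: 0.755
grasp_force: 67.1
```

arm_command:
  plan:
    - {"xyz":[0,0,0.1],"delta_rot":[0,0,0]}
    - {"xyz":[0,0,0],"delta_rot":[0,0,0]}
    - {"xyz":[0,0,0],"delta_rot":[0,0,0]}

```text
time_s: 8.17
tcp_pos: [557.5, 321.9, 56.1]
tcp_rot: [0.992, 0.123, 0.0, -0.0]
ft_force: [-4.0, -0.8, 7.8]
opening: 0.751
grasp_force: 67.9
```

arm_command:
  plan:
    - {"xyz":[0,0,0.1],"delta_rot":[0,0,0]}
    - {"xyz":[0,0,0],"delta_rot":[0,0,0]}
    - {"xyz":[0,0,0],"delta_rot":[0,0,0]}

```text
time_s: 8.42
tcp_pos: [557.5, 321.9, 56.1]
tcp_rot: [0.992, 0.123, 0.001, -0.0]
ft_force: [-10.3, -4.2, 18.9]
opening: 0.756
grasp_force: 69.0
```

arm_command:
  plan:
    - {"xyz":[0,0,-0.15],"delta_rot":[0,0,0]}
    - {"xyz":[0,0,0],"delta_rot":[0,0,0]}
    - {"xyz":[0,0,0],"delta_rot":[0,0,0]}

```text
time_s: 8.67
tcp_pos: [557.5, 321.9, 56.1]
tcp_rot: [0.992, 0.123, 0.0, -0.0]
ft_force: [-1.9, -1.6, 5.3]
opening: 0.754
grasp_force: 67.8
```

arm_command:
  plan:
    - {"xyz":[0,0,0],"delta_rot":[0,0,0]}
    - {"xyz":[0,0,0],"delta_rot":[0,0,0]}
    - {"xyz":[0,0,0],"delta_rot":[0,0,0]}
    - {"xyz":[0,0,0],"delta_rot":[0,0,0]}
    - {"xyz":[0,0,0],"delta_rot":[0,0,0]}
    - {"xyz":[0,0,-1],"delta_rot":[0,0,0]}
    - {"xyz":[0,0,-2],"delta_rot":[0,0,0]}
    - {"xyz":[0,0,-2.5],"delta_rot":[0,0,0]}
    - {"xyz":[0,0,-2.5],"delta_rot":[0,0,0]}
    - {"xyz":[0,0,-2],"delta_rot":[0,0,0]}
  grip: 1

```text
time_s: 9.5
tcp_pos: [557.6, 322.0, 158.7]
tcp_rot: [0.992, 0.123, 0.001, -0.0]
ft_force: [0.5, -0.4, 0.1]
opening: 0.999
grasp_force: 0.0
```

arm_command:
  plan:
    - {"xyz":[-2.5,-1,0],"delta_rot":[0,0,0]}
    - {"xyz":[-2.5,-1,0],"delta_rot":[0,0,0]}
    - {"xyz":[-2.5,-1,0],"delta_rot":[0,0,0]}
    - {"xyz":[-2,-0.7,0],"delta_rot":[0,0,0]}
    - {"xyz":[-1,-0.3,0],"delta_rot":[0,0,0]}
    - {"xyz":[0,0,0],"delta_rot":[0,0,0]}
    - {"xyz":[0,0,0],"delta_rot":[0,0,0]}
    - {"xyz":[0,0,0],"delta_rot":[0,0,0]}

```text
time_s: 10.17
tcp_pos: [446.9, 335.0, 156.2]
tcp_rot: [0.992, 0.122, 0.0, -0.0]
ft_force: [-0.1, -1.3, -0.1]
opening: 0.997
grasp_force: 0.0
```

```bash
python3 - <<'E'
from h import *
c=shot('wrist');W=cloud(c)
cv2.imwrite('pics/g.png',c['image'])
hsv=cv2.cvtColor(c['image'],cv2.COLOR_BGR2HSV)
red=(hsv[...,1]>150)&((hsv[...,0]<8)|(hsv[...,0]>172))&(abs(W[...,0]-440)<60)&(abs(W[...,1]-330)<70)
P=W[red];z=np.percentile(P[:,2],[5,25,50,75,95]);T=P[P[:,2]>z[3]-2];print('btn',T.mean(0),z,len(P),cv2.minEnclosingCircle(T[:,:2].astype(np.float32)))
cups(c,{'cup_large_mid':(88,33)},['cup_large_mid'])
to([445.9,334.5,70])
E
```

```text
btn [455.98461075 336.0288305  222.75488577] [ 45.6884417   53.75722558  54.75118917 182.58042108 238.3705977 ] 897 ((450.069580078125, 332.7669677734375), 68.62757873535156)
cup_large_mid 0.88 px 313.0 56.0 bgr [121. 131. 137.] top 88.2 n 2132 fit [556.  321.1] resid 1.1
t 10.2667 tcp [446.8 334.9 155.8] yaw 0.245 R33 [ 0.  0. -1.] delta cm [-0.1   0.02  8.58] norm 8.58
```

View pics/g.png

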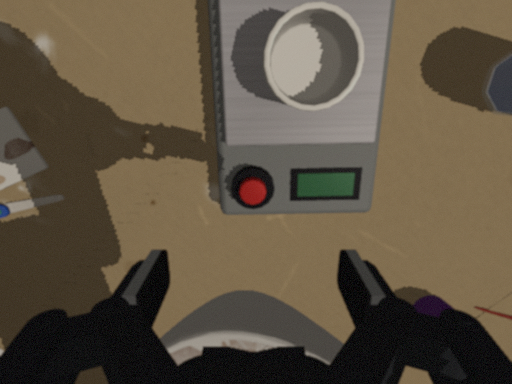

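White cup stands centred on the plate at (556,321); the red button is at (253,191) with its top at about 54.5 mm. Now I shut the fingers and press.

arm_command:
  plan:
    - {"xyz":[-0.1,0,1],"delta_rot":[0,0,0]}
    - {"xyz":[0,0,2],"delta_rot":[0,0,0]}
    - {"xyz":[0,0,2],"delta_rot":[0,0,0]}
    - {"xyz":[0,0,2],"delta_rot":[0,0,0]}
    - {"xyz":[0,0,1.5],"delta_rot":[0,0,0]}
    - {"xyz":[0,0,0.7],"delta_rot":[0,0,0]}
    - {"xyz":[0,0,0],"delta_rot":[0,0,0]}
    - {"xyz":[0,0,0],"delta_rot":[0,0,0]}
    - {"xyz":[0,0,0],"delta_rot":[0,0,0]}
    - {"xyz":[0,0,0],"delta_rot":[0,0,0]}
  grip: 0

```text
time_s: 11.1
tcp_pos: [445.4, 335.1, 64.8]
tcp_rot: [0.992, 0.123, 0.001, -0.0]
ft_force: [0.4, 0.1, -0.9]
opening: -0.002
grasp_force: 0.0
```

arm_command:
  plan:
    - {"xyz":[0,0,0.4],"delta_rot":[0,0,0]}
    - {"xyz":[0,0,0.3],"delta_rot":[0,0,0]}
    - {"xyz":[0,0,0.3],"delta_rot":[0,0,0]}
    - {"xyz":[0,0,0],"delta_rot":[0,0,0]}
    - {"xyz":[0,0,0],"delta_rot":[0,0,0]}

```text
time_s: 11.52
tcp_pos: [444.8, 334.8, 53.8]
tcp_rot: [0.992, 0.123, -0.0, 0.0]
ft_force: [-0.4, -0.6, 2.3]
opening: 0.003
grasp_force: 0.9
```

arm_command:
  plan:
    - {"xyz":[0,0,0.25],"delta_rot":[0,0,0]}
    - {"xyz":[0,0,0.2],"delta_rot":[0,0,0]}
    - {"xyz":[0,0,0],"delta_rot":[0,0,0]}
    - {"xyz":[0,0,0],"delta_rot":[0,0,0]}

```text
time_s: 11.85
tcp_pos: [445.0, 335.0, 49.9]
tcp_rot: [0.992, 0.123, 0.0, -0.0]
ft_force: [-2.3, -1.5, 10.4]
opening: 0.003
grasp_force: 5.5
```

arm_command:
  plan:
    - {"xyz":[0,0,0.1],"delta_rot":[0,0,0]}
    - {"xyz":[0,0,0],"delta_rot":[0,0,0]}
    - {"xyz":[0,0,0],"delta_rot":[0,0,0]}

```text
time_s: 12.1
tcp_pos: [445.1, 335.0, 49.7]
tcp_rot: [0.992, 0.123, 0.001, -0.0]
ft_force: [-7.9, -4.4, 23.4]
opening: -0.004
grasp_force: 11.3
```

arm_command:
  plan:
    - {"xyz":[0,0,-0.5],"delta_rot":[0,0,0]}
    - {"xyz":[0,0,-1.5],"delta_rot":[0,0,0]}
    - {"xyz":[0,0,-3],"delta_rot":[0,0,0]}
    - {"xyz":[0,0.5,-3],"delta_rot":[0,0,0]}
    - {"xyz":[-0.4,1.5,-3],"delta_rot":[0,0,0]}
    - {"xyz":[-0.9,3,0],"delta_rot":[0,0,0]}
    - {"xyz":[-0.9,3,0],"delta_rot":[0,0,0]}
    - {"xyz":[-0.9,3.2,0],"delta_rot":[0,0,0]}
    - {"xyz":[-0.9,3.2,0],"delta_rot":[0,0,0]}
    - {"xyz":[-0.9,3.2,0],"delta_rot":[0,0,0]}

```text
time_s: 12.93
tcp_pos: [439.7, 150.9, 158.2]
tcp_rot: [0.992, 0.123, 0.0, -0.0]
ft_force: [1.3, -1.0, 0.8]
opening: 0.0
grasp_force: 0.0
```

arm_command:
  plan:
    - {"xyz":[-0.9,3.2,0],"delta_rot":[0,0,0]}
    - {"xyz":[-0.9,3.2,0],"delta_rot":[0,0,0]}
    - {"xyz":[-0.9,3.2,0],"delta_rot":[0,0,0]}
    - {"xyz":[-0.9,3.2,0],"delta_rot":[0,0,0]}
    - {"xyz":[-0.9,3,0],"delta_rot":[0,0,0]}
    - {"xyz":[-0.9,2.5,0],"delta_rot":[0,0,0]}
    - {"xyz":[-0.6,1.2,0],"delta_rot":[0,0,0]}
    - {"xyz":[0,0,0],"delta_rot":[0,0,0]}
    - {"xyz":[0,0,0],"delta_rot":[0,0,0]}
    - {"xyz":[0,0,0],"delta_rot":[0,0,0]}
  grip: 1

```text
time_s: 13.77
tcp_pos: [429.5, -51.1, 158.2]
tcp_rot: [0.992, 0.123, 0.0, -0.0]
ft_force: [-0.3, 0.9, 0.1]
opening: 1.002
grasp_force: 0.0
```

```bash
python3 - <<'E'
from h import *
c=shot('wrist');cups(c,H0,['cup_medium_mid','cup_small_mid'])
to([432.8,-52.3,34])
E
```

```text
cup_medium_mid 0.97 px 380.0 140.0 bgr [ 34.  90. 107.] top 56.2 n 974 fit [ 496.5 -147.8] resid 1.1
cup_medium_mid 0.8 px 96.0 240.0 bgr [69. 29. 60.] top 55.8 n 774 fit [335.3  84.5] resid 1.0
cup_medium_mid 0.73 px 255.0 184.0 bgr [71. 61. 46.] top 56.1 n 787 fit [432.9 -53.1] resid 1.1
cup_small_mid 0.79 px 381.0 232.0 bgr [31. 46. 80.] top 68.1 n 589 fit [ 416.2 -180.3] resid 1.0
cup_small_mid 0.77 px 459.0 190.0 bgr [31. 83. 99.] top 68.2 n 728 fit [ 472.3 -233.1] resid 1.0
t 13.9167 tcp [429.5 -50.8 158.3] yaw 0.247 R33 [ 0. -0. -1.] delta cm [ 0.28  0.23 12.43] norm 12.43
```

arm_command:
  plan:
    - {"xyz":[0.15,0.15,2],"delta_rot":[0,0,0]}
    - {"xyz":[0.12,0.12,3],"delta_rot":[0,0,0]}
    - {"xyz":[0,0,3],"delta_rot":[0,0,0]}
    - {"xyz":[0,0,2.4],"delta_rot":[0,0,0]}
    - {"xyz":[0,0,1.5],"delta_rot":[0,0,0]}
    - {"xyz":[0,0,0.5],"delta_rot":[0,0,0]}
    - {"xyz":[0,0,0],"delta_rot":[0,0,0]}
    - {"xyz":[0,0,0],"delta_rot":[0,0,0]}
    - {"xyz":[0,0,0],"delta_rot":[0,0,0]}

```text
time_s: 14.67
tcp_pos: [433.4, -53.5, 35.5]
tcp_rot: [0.992, 0.123, 0.001, 0.0]
ft_force: [0.7, -0.3, 0.3]
opening: 1.0
grasp_force: 0.0
```

arm_command:
  plan:
    - {"xyz":[0,0,0],"delta_rot":[0,0,0]}
    - {"xyz":[0,0,0],"delta_rot":[0,0,0]}
    - {"xyz":[0,0,0],"delta_rot":[0,0,0]}
    - {"xyz":[0,0,0],"delta_rot":[0,0,0]}
    - {"xyz":[0,0,0],"delta_rot":[0,0,0]}
    - {"xyz":[0,0,0],"delta_rot":[0,0,0]}
    - {"xyz":[0,0,0],"delta_rot":[0,0,0]}
    - {"xyz":[0,0,0],"delta_rot":[0,0,0]}
  grip: 0

```text
time_s: 15.33
tcp_pos: [433.2, -53.5, 35.2]
tcp_rot: [0.992, 0.123, 0.001, 0.0]
ft_force: [-2.6, 1.7, 11.6]
opening: 0.558
grasp_force: 60.6
```

arm_command:
  plan:
    - {"xyz":[0,0,-0.5],"delta_rot":[0,0,0]}
    - {"xyz":[0,0,-1.5],"delta_rot":[0,0,0]}
    - {"xyz":[0,0,-3],"delta_rot":[0,0,0]}
    - {"xyz":[0,0,-3],"delta_rot":[0,0,0]}
    - {"xyz":[0,0,-3],"delta_rot":[0,0,0]}
    - {"xyz":[0.5,-0.8,-3],"delta_rot":[0,0,0]}
    - {"xyz":[1.2,-1.9,-2],"delta_rot":[0,0,0]}
    - {"xyz":[1.8,-2.8,-1],"delta_rot":[0,0,0]}
    - {"xyz":[1.8,-2.8,0],"delta_rot":[0,0,0]}
    - {"xyz":[1.8,-2.8,0],"delta_rot":[0,0,0]}

```text
time_s: 16.17
tcp_pos: [475.0, 72.8, 205.6]
tcp_rot: [0.993, 0.122, 0.001, 0.0]
ft_force: [-0.1, -1.3, -0.7]
opening: 0.561
grasp_force: 62.1
```

arm_command:
  plan:
    - {"xyz":[1.8,-2.8,0],"delta_rot":[0,0,0]}
    - {"xyz":[1.8,-2.8,0],"delta_rot":[0,0,0]}
    - {"xyz":[1.8,-2.8,0],"delta_rot":[0,0,0]}
    - {"xyz":[1.8,-2.8,0],"delta_rot":[0,0,0]}
    - {"xyz":[1.8,-2.8,0],"delta_rot":[0,0,0]}
    - {"xyz":[1.2,-2.0,0],"delta_rot":[0,0,0]}
    - {"xyz":[0.6,-0.8,0],"delta_rot":[0,0,0]}
    - {"xyz":[0,0,0],"delta_rot":[0,0,0]}
    - {"xyz":[0,0,0],"delta_rot":[0,0,0]}
    - {"xyz":[0,0,0],"delta_rot":[0,0,0]}

```text
time_s: 17.0
tcp_pos: [538.2, 259.6, 204.5]
tcp_rot: [0.992, 0.122, -0.0, 0.0]
ft_force: [0.3, 0.2, -0.4]
opening: 0.557
grasp_force: 62.1
```

```bash
python3 - <<'E'
from h import *
R,p,o=pose();c=shot('wrist');cv2.imwrite('pics/i.png',c['image']);print(o['grasp_force'],o['ft_force'])
W=cloud(c)
Q=(W-p)@R; h=(abs(Q[...,0])<40)&(abs(Q[...,1])<24)&(Q[...,2]>-50)&(Q[...,2]<40)&(c['depth']>0)
P=Q[h];zr=-(56-35.2);print('rim z exp',zr,np.percentile(P[:,2],[1,5,50]))
hsv=cv2.cvtColor(c['image'],cv2.COLOR_BGR2HSV);bl=h&(abs(hsv[...,0].astype(int)-108)<14)&(hsv[...,1]>70)
B=Q[bl];S=B[abs(B[:,2]-zr)<4];print(len(B),len(S));
x=circ(S,24) if len(S) else 0;print('rim centre tool',x, S.mean(0), S.min(0),S.max(0))
# plane tilt of rim
A=np.c_[S[:,:2],np.ones(len(S))];S2=S[S[:,2]<zr+2];A=np.c_[S2[:,:2],np.ones(len(S2))];print('rim plane',np.linalg.lstsq(A,S2[:,2],rcond=None)[0])
cups(c,{'cup_large_mid':(88,33)},['cup_large_mid'])
to([556.5,321.3,91.2])
E
```

```text
62.09179172292352 [ 0.34269004  0.22471929 -0.38298214]
rim z exp -20.799999999999997 [-39.46242297 -22.85746089  -8.038174  ]
8791 2515
rim centre tool [0.13210103 0.7877236 ] [  1.37867019  -0.08699914 -19.83997186] [-24.89846382 -23.63015278 -24.70915018] [ 24.53717755  23.99168695 -16.80185957]
rim plane [-2.75239776e-03  4.27029939e-03 -2.02485681e+01]
t 17.1 tcp [538.3 259.6 204.7] yaw 0.245 R33 [ 0.  0. -1.] delta cm [ 3.25 -5.55 11.35] norm 13.05
```

View pics/i.png

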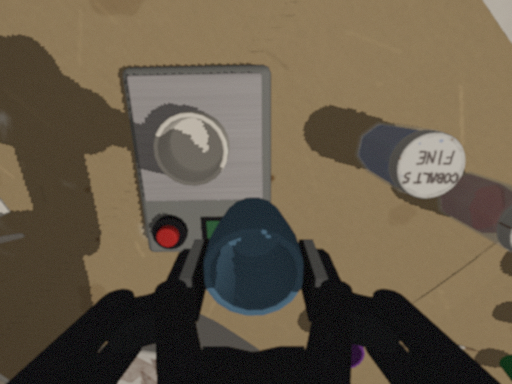

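The blue cup is centred and level in the grip, and the white cup is still on the plate at (191,148).

arm_command:
  plan:
    - {"xyz":[0.7,-1.2,0],"delta_rot":[0,0,0]}
    - {"xyz":[1.2,-2.1,0],"delta_rot":[0,0,0]}
    - {"xyz":[0.9,-1.6,0],"delta_rot":[0,0,0]}
    - {"xyz":[0.4,-0.6,1.5],"delta_rot":[0,0,0]}
    - {"xyz":[0,0,2.5],"delta_rot":[0,0,0]}
    - {"xyz":[0,0,2],"delta_rot":[0,0,0]}
    - {"xyz":[0,0,1],"delta_rot":[0,0,0]}
    - {"xyz":[0,0,0],"delta_rot":[0,0,0]}
    - {"xyz":[0,0,0],"delta_rot":[0,0,0]}

```text
time_s: 17.85
tcp_pos: [556.3, 321.7, 135.0]
tcp_rot: [0.992, 0.122, 0.0, -0.0]
ft_force: [0.8, 0.9, -0.3]
opening: 0.558
grasp_force: 62.1
```

```bash
python3 -c "
from h import *
to([556.5,321.3,91.2])"
```

```text
t 17.85 tcp [556.3 321.7 135. ] yaw 0.245 R33 [ 0. -0. -1.] delta cm [0.01 0.05 4.38] norm 4.38
```

arm_command:
  plan:
    - {"xyz":[0,0,1],"delta_rot":[0,0,0]}
    - {"xyz":[0,0,1],"delta_rot":[0,0,0]}
    - {"xyz":[0,0,1],"delta_rot":[0,0,0]}
    - {"xyz":[0,0,0.7],"delta_rot":[0,0,0]}
    - {"xyz":[0,0,0.2],"delta_rot":[0,0,0]}
    - {"xyz":[0,0,0],"delta_rot":[0,0,0]}
    - {"xyz":[0,0,0],"delta_rot":[0,0,0]}

```text
time_s: 18.43
tcp_pos: [556.2, 321.9, 95.5]
tcp_rot: [0.992, 0.123, 0.0, -0.0]
ft_force: [-0.1, -0.5, -1.2]
opening: 0.559
grasp_force: 62.1
```

arm_command:
  plan:
    - {"xyz":[0,0,0.1],"delta_rot":[0,0,0]}
    - {"xyz":[0,0,0.1],"delta_rot":[0,0,0]}
    - {"xyz":[0,0,0],"delta_rot":[0,0,0]}
    - {"xyz":[0,0,0],"delta_rot":[0,0,0]}

```text
time_s: 18.77
tcp_pos: [556.1, 321.8, 93.5]
tcp_rot: [0.992, 0.123, 0.0, -0.0]
ft_force: [-0.1, 0.7, -1.0]
opening: 0.552
grasp_force: 62.1
```

arm_command:
  plan:
    - {"xyz":[0,0,0.1],"delta_rot":[0,0,0]}
    - {"xyz":[0,0,0.05],"delta_rot":[0,0,0]}
    - {"xyz":[0,0,0],"delta_rot":[0,0,0]}
    - {"xyz":[0,0,0],"delta_rot":[0,0,0]}

```text
time_s: 19.1
tcp_pos: [556.1, 321.8, 91.8]
tcp_rot: [0.992, 0.123, -0.0, -0.0]
ft_force: [-0.0, 0.7, -0.4]
opening: 0.562
grasp_force: 62.1
```

arm_command:
  plan:
    - {"xyz":[0,0,0.1],"delta_rot":[0,0,0]}
    - {"xyz":[0,0,0],"delta_rot":[0,0,0]}
    - {"xyz":[0,0,0],"delta_rot":[0,0,0]}

```text
time_s: 19.35
tcp_pos: [556.2, 321.9, 91.3]
tcp_rot: [0.992, 0.123, 0.0, -0.0]
ft_force: [-1.0, -0.2, 5.1]
opening: 0.561
grasp_force: 62.7
```

arm_command:
  plan:
    - {"xyz":[0,0,0],"delta_rot":[0,0,0]}
    - {"xyz":[0,0,0],"delta_rot":[0,0,0]}
    - {"xyz":[0,0,0],"delta_rot":[0,0,0]}
    - {"xyz":[0,0,0],"delta_rot":[0,0,0]}
    - {"xyz":[0,0,0],"delta_rot":[0,0,0]}
    - {"xyz":[0,0,-1],"delta_rot":[0,0,0]}
    - {"xyz":[0,0,-2],"delta_rot":[0,0,0]}
    - {"xyz":[0,0,-2.5],"delta_rot":[0,0,0]}
    - {"xyz":[-0.6,1,-2.5],"delta_rot":[0,0,0]}
    - {"xyz":[-1.2,2,-1],"delta_rot":[0,0,0]}
  grip: 1

```text
time_s: 20.18
tcp_pos: [546.8, 289.7, 184.9]
tcp_rot: [0.992, 0.123, 0.002, -0.001]
ft_force: [0.8, 0.5, 0.5]
opening: 1.0
grasp_force: 0.0
```

arm_command:
  plan:
    - {"xyz":[-1.7,3,0],"delta_rot":[0,0,0]}
    - {"xyz":[-1.7,3,0],"delta_rot":[0,0,0]}
    - {"xyz":[-1.7,3,0],"delta_rot":[0,0,0]}
    - {"xyz":[-1.7,3,0],"delta_rot":[0,0,0]}
    - {"xyz":[-1.7,3,0],"delta_rot":[0,0,0]}
    - {"xyz":[-1.7,3,0],"delta_rot":[0,0,0]}
    - {"xyz":[-1.7,3,0],"delta_rot":[0,0,0]}
    - {"xyz":[-1.7,3,0],"delta_rot":[0,0,0]}
    - {"xyz":[-1.7,3,0],"delta_rot":[0,0,0]}
    - {"xyz":[-1.7,3,0],"delta_rot":[0,0,0]}

```text
time_s: 21.02
tcp_pos: [453.3, -45.4, 181.8]
tcp_rot: [0.992, 0.123, 0.001, 0.0]
ft_force: [2.0, 0.1, -0.4]
opening: 0.999
grasp_force: 0.0
```

arm_command:
  plan:
    - {"xyz":[-1.7,3,0],"delta_rot":[0,0,0]}
    - {"xyz":[-1.7,3,0],"delta_rot":[0,0,0]}
    - {"xyz":[-1.7,3,0],"delta_rot":[0,0,0]}
    - {"xyz":[-1.3,2,0],"delta_rot":[0,0,0]}
    - {"xyz":[-0.5,1,0],"delta_rot":[0,0,0]}
    - {"xyz":[0,0,0],"delta_rot":[0,0,0]}
    - {"xyz":[0,0,0],"delta_rot":[0,0,0]}
    - {"xyz":[0,0,0],"delta_rot":[0,0,0]}

```text
time_s: 21.68
tcp_pos: [416.6, -176.3, 181.0]
tcp_rot: [0.992, 0.123, 0.0, -0.0]
ft_force: [-0.9, 0.4, 0.2]
opening: 1.002
grasp_force: 0.0
```

```bash
python3 - <<'E'
from h import *
c=shot('wrist');cups(c,H0,['cup_small_mid'])
to([416.1,-180.1,48])
t=shot('top');cv2.imwrite('pics/j.png',cv2.resize(t['image'][100:230,120:250],None,fx=4,fy=4,interpolation=cv2.INTER_CUBIC))
W=cloud(t);m=(W[...,2]>80)&(W[...,2]<125)&(abs(W[...,0]-557)<50)&(abs(W[...,1]-322)<50);print('nest top z',np.percentile(W[m][:,2],[5,50,95]),circ(W[m&(W[...,2]>107)],23))
E
```

```text
cup_small_mid 0.89 px 252.0 257.0 bgr [30. 60. 26.] top 67.9 n 424 fit [ 332.7 -196.9] resid 1.0
cup_small_mid 0.84 px 257.0 184.0 bgr [34. 51. 88.] top 68.1 n 501 fit [ 416.1 -181.2] resid 1.1
cup_small_mid 0.78 px 329.0 140.0 bgr [ 34.  90. 108.] top 68.3 n 575 fit [ 472.2 -233.8] resid 1.0
t 21.7833 tcp [ 416.7 -176.2  181. ] yaw 0.247 R33 [ 0. -0. -1.] delta cm [-0.16  0.37 13.3 ] norm 13.3
nest top z [ 82.58901301  95.83914766 114.43886381] [555.72890347 322.67872347]
```

View pics/j.png

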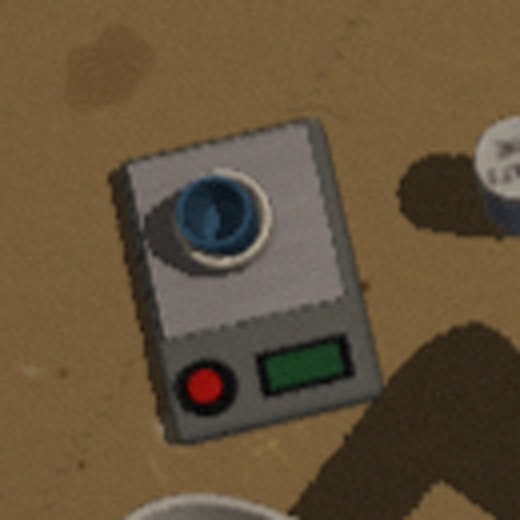

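Blue cup stands inside the white one at (217,215), upright, and the white cup hasn't moved. Terracotta is next.

arm_command:
  plan:
    - {"xyz":[-0.1,0.2,2],"delta_rot":[0,0,0]}
    - {"xyz":[-0.1,0.2,3],"delta_rot":[0,0,0]}
    - {"xyz":[0,0,3],"delta_rot":[0,0,0]}
    - {"xyz":[0,0,2.8],"delta_rot":[0,0,0]}
    - {"xyz":[0,0,1.8],"delta_rot":[0,0,0]}
    - {"xyz":[0,0,0.7],"delta_rot":[0,0,0]}
    - {"xyz":[0,0,0],"delta_rot":[0,0,0]}
    - {"xyz":[0,0,0],"delta_rot":[0,0,0]}
    - {"xyz":[0,0,0],"delta_rot":[0,0,0]}

```text
time_s: 22.58
tcp_pos: [416.1, -181.8, 49.2]
tcp_rot: [0.992, 0.123, 0.001, 0.001]
ft_force: [-0.1, -0.4, -0.1]
opening: 1.001
grasp_force: 0.0
```

arm_command:
  plan:
    - {"xyz":[0,0,0],"delta_rot":[0,0,0]}
    - {"xyz":[0,0,0],"delta_rot":[0,0,0]}
    - {"xyz":[0,0,0],"delta_rot":[0,0,0]}
    - {"xyz":[0,0,0],"delta_rot":[0,0,0]}
    - {"xyz":[0,0,0],"delta_rot":[0,0,0]}
    - {"xyz":[0,0,0],"delta_rot":[0,0,0]}
    - {"xyz":[0,0,0],"delta_rot":[0,0,0]}
    - {"xyz":[0,0,0],"delta_rot":[0,0,0]}
    - {"xyz":[0,0,0],"delta_rot":[0,0,0]}
  grip: 0

```text
time_s: 23.33
tcp_pos: [415.7, -181.6, 48.4]
tcp_rot: [0.992, 0.123, 0.0, 0.0]
ft_force: [-1.6, 2.4, 8.7]
opening: 0.4
grasp_force: 58.9
```

arm_command:
  plan:
    - {"xyz":[0,0,-0.5],"delta_rot":[0,0,0]}
    - {"xyz":[0,0,-1.5],"delta_rot":[0,0,0]}
    - {"xyz":[0,0,-3],"delta_rot":[0,0,0]}
    - {"xyz":[0,0,-3.2],"delta_rot":[0,0,0]}
    - {"xyz":[0,0,-3.2],"delta_rot":[0,0,0]}
    - {"xyz":[0.5,-0.9,-3],"delta_rot":[0,0,0]}
    - {"xyz":[1.1,-1.9,-2.5],"delta_rot":[0,0,0]}
    - {"xyz":[1.6,-2.8,-1.5],"delta_rot":[0,0,0]}
    - {"xyz":[1.6,-2.8,0],"delta_rot":[0,0,0]}
    - {"xyz":[1.6,-2.8,0],"delta_rot":[0,0,0]}

```text
time_s: 24.17
tcp_pos: [450.5, -56.2, 233.3]
tcp_rot: [0.993, 0.122, 0.001, 0.0]
ft_force: [-0.1, -0.7, -1.7]
opening: 0.403
grasp_force: 59.9
```

arm_command:
  plan:
    - {"xyz":[1.6,-2.8,0],"delta_rot":[0,0,0]}
    - {"xyz":[1.6,-2.8,0],"delta_rot":[0,0,0]}
    - {"xyz":[1.6,-2.8,0],"delta_rot":[0,0,0]}
    - {"xyz":[1.6,-2.8,0],"delta_rot":[0,0,0]}
    - {"xyz":[1.6,-2.8,0],"delta_rot":[0,0,0]}
    - {"xyz":[1.6,-2.8,0],"delta_rot":[0,0,0]}
    - {"xyz":[1.6,-2.8,0],"delta_rot":[0,0,0]}
    - {"xyz":[1.6,-2.8,0],"delta_rot":[0,0,0]}
    - {"xyz":[1.6,-2.8,0],"delta_rot":[0,0,0]}

```text
time_s: 24.92
tcp_pos: [528.5, 223.8, 232.0]
tcp_rot: [0.992, 0.123, -0.0, -0.0]
ft_force: [1.0, -0.3, -0.8]
opening: 0.402
grasp_force: 59.9
```

arm_command:
  plan:
    - {"xyz":[1.2,-2,0],"delta_rot":[0,0,0]}
    - {"xyz":[0.6,-0.9,0],"delta_rot":[0,0,0]}
    - {"xyz":[0,0,0],"delta_rot":[0,0,0]}
    - {"xyz":[0,0,0],"delta_rot":[0,0,0]}
    - {"xyz":[0,0,0],"delta_rot":[0,0,0]}

```text
time_s: 25.33
tcp_pos: [538.8, 253.7, 232.0]
tcp_rot: [0.992, 0.122, -0.0, 0.0]
ft_force: [-0.0, -0.2, -1.1]
opening: 0.4
grasp_force: 59.9
```

```bash
python3 - <<'E'
from h import *
R,p,o=pose();c=shot('wrist');cv2.imwrite('pics/k.png',c['image']);print(o['grasp_force'],o['ft_force'])
W=cloud(c)
Q=(W-p)@R; h=(abs(Q[...,0])<30)&(abs(Q[...,1])<17)&(Q[...,2]>-50)&(Q[...,2]<40)&(c['depth']>0)
zr=-(68-48.4)
hsv=cv2.cvtColor(c['image'],cv2.COLOR_BGR2HSV);bl=h&((hsv[...,0]<14)|(hsv[...,0]>170))&(hsv[...,1]>70)
B=Q[bl];S=B[abs(B[:,2]-zr)<3];print(len(B),len(S))
print('rim centre tool',circ(S,16) if len(S) else 0,S.min(0),S.max(0))
A=np.c_[S[:,:2],np.ones(len(S))];print('plane',np.linalg.lstsq(A,S[:,2],rcond=None)[0])
for nm,z,r in(('white',88,31),('blue',112,23)):
    m=(abs(W[...,2]-z)<3)&(np.hypot(W[...,0]-556,W[...,1]-322)<45);print(nm,m.sum(),circ(W[m],r) if m.sum()>20 else 0)
to([556.1,321.7,114.4])
E
```

```text
59.90384908473061 [-0.00816353 -0.2010675  -1.10945334]
5520 1646
rim centre tool [1.00271606 0.79110954] [-17.48331111 -16.6915737  -22.56824647] [ 18.58567063  16.99420492 -16.60456086]
plane [-4.67259611e-04  1.37289539e-02 -1.89359237e+01]
white 760 [556.95777534 320.07782212]
blue 746 [556.0826581  320.56730997]
t 25.3833 tcp [538.8 253.5 232.1] yaw 0.245 R33 [ 0.  0. -1.] delta cm [ 3.33 -6.2  11.77] norm 13.71
```

View pics/k.png

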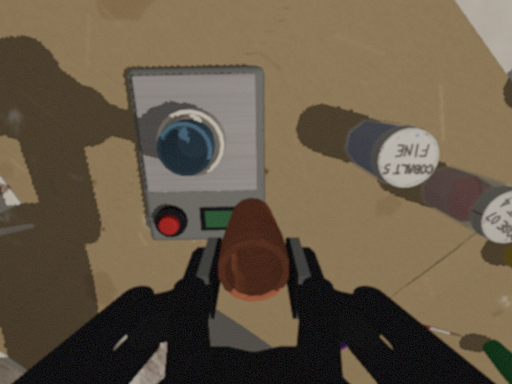

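The terracotta cup is level in the grip. The blue and white nest stands at (190,145), with its centre measured at about (556,321).

arm_command:
  plan:
    - {"xyz":[0.7,-1.3,0],"delta_rot":[0,0,0]}
    - {"xyz":[1.2,-2.3,0],"delta_rot":[0,0,0]}
    - {"xyz":[0.9,-1.8,0],"delta_rot":[0,0,0]}
    - {"xyz":[0.4,-0.75,1.2],"delta_rot":[0,0,0]}
    - {"xyz":[0,0,2.2],"delta_rot":[0,0,0]}
    - {"xyz":[0,0,2],"delta_rot":[0,0,0]}
    - {"xyz":[0,0,0.8],"delta_rot":[0,0,0]}
    - {"xyz":[0,0,0],"delta_rot":[0,0,0]}
    - {"xyz":[0,0,0],"delta_rot":[0,0,0]}

```text
time_s: 26.13
tcp_pos: [555.1, 321.8, 170.3]
tcp_rot: [0.992, 0.122, 0.0, -0.0]
ft_force: [-0.1, 0.5, -0.3]
opening: 0.403
grasp_force: 59.9
```

```bash
python3 -c "
from h import *
to([555.4,321.3,114.4])"
```

```text
t 26.1333 tcp [555.1 321.8 170.3] yaw 0.245 R33 [ 0. -0. -1.] delta cm [0.01 0.05 5.59] norm 5.59
```

arm_command:
  plan:
    - {"xyz":[0.02,0.03,1],"delta_rot":[0,0,0]}
    - {"xyz":[0,0,1.2],"delta_rot":[0,0,0]}
    - {"xyz":[0,0,1.2],"delta_rot":[0,0,0]}
    - {"xyz":[0,0,1],"delta_rot":[0,0,0]}
    - {"xyz":[0,0,0.6],"delta_rot":[0,0,0]}
    - {"xyz":[0,0,0.2],"delta_rot":[0,0,0]}
    - {"xyz":[0,0,0],"delta_rot":[0,0,0]}
    - {"xyz":[0,0,0],"delta_rot":[0,0,0]}

```text
time_s: 26.8
tcp_pos: [555.4, 321.9, 118.2]
tcp_rot: [0.992, 0.123, 0.0, -0.0]
ft_force: [0.1, -0.3, -1.3]
opening: 0.406
grasp_force: 59.9
```

arm_command:
  plan:
    - {"xyz":[0,0,0.1],"delta_rot":[0,0,0]}
    - {"xyz":[0,0,0],"delta_rot":[0,0,0]}
    - {"xyz":[0,0,0],"delta_rot":[0,0,0]}

```text
time_s: 27.05
tcp_pos: [555.4, 321.9, 117.2]
tcp_rot: [0.992, 0.123, 0.0, -0.0]
ft_force: [1.1, 0.6, -1.0]
opening: 0.405
grasp_force: 59.9
```

arm_command:
  plan:
    - {"xyz":[0,0,0.1],"delta_rot":[0,0,0]}
    - {"xyz":[0,0,0.1],"delta_rot":[0,0,0]}
    - {"xyz":[0,0,0],"delta_rot":[0,0,0]}
    - {"xyz":[0,0,0],"delta_rot":[0,0,0]}

```text
time_s: 27.38
tcp_pos: [555.2, 321.8, 114.8]
tcp_rot: [0.992, 0.123, -0.0, -0.0]
ft_force: [-0.2, -0.2, -1.5]
opening: 0.398
grasp_force: 59.9
```

arm_command:
  plan:
    - {"xyz":[0,0,0.1],"delta_rot":[0,0,0]}
    - {"xyz":[0,0,0],"delta_rot":[0,0,0]}
    - {"xyz":[0,0,0],"delta_rot":[0,0,0]}

```text
time_s: 27.63
tcp_pos: [555.5, 321.9, 114.5]
tcp_rot: [0.992, 0.123, 0.001, -0.0]
ft_force: [-0.3, 0.1, 5.9]
opening: 0.403
grasp_force: 60.5
```

Contact at 114.5 mm, where 114.4 was expected. Releasing and backing off.

arm_command:
  plan:
    - {"xyz":[0,0,0],"delta_rot":[0,0,0]}
    - {"xyz":[0,0,0],"delta_rot":[0,0,0]}
    - {"xyz":[0,0,0],"delta_rot":[0,0,0]}
    - {"xyz":[0,0,0],"delta_rot":[0,0,0]}
    - {"xyz":[0,0,0],"delta_rot":[0,0,0]}
    - {"xyz":[0,0,-1],"delta_rot":[0,0,0]}
    - {"xyz":[0,0,-2],"delta_rot":[0,0,0]}
    - {"xyz":[0,0,-2.5],"delta_rot":[0,0,0]}
    - {"xyz":[0,0,-2.5],"delta_rot":[0,0,0]}
    - {"xyz":[-1,0,-1.5],"delta_rot":[0,0,0]}
  grip: 1

```text
time_s: 28.47
tcp_pos: [546.8, 319.6, 212.2]
tcp_rot: [0.992, 0.122, 0.002, -0.0]
ft_force: [0.8, -0.0, -0.1]
opening: 1.001
grasp_force: 0.0
```

arm_command:
  plan:
    - {"xyz":[-2,2,0],"delta_rot":[0,0,0]}
    - {"xyz":[-2.5,2.5,0],"delta_rot":[0,0,0]}
    - {"xyz":[-2.5,2.5,0],"delta_rot":[0,0,0]}
    - {"xyz":[-1.5,1.5,0],"delta_rot":[0,0,0]}
    - {"xyz":[0,0,0],"delta_rot":[0,0,0]}
    - {"xyz":[0,0,0],"delta_rot":[0,0,0]}
    - {"xyz":[0,0,0],"delta_rot":[0,0,0]}

```text
time_s: 29.05
tcp_pos: [484.2, 216.6, 209.6]
tcp_rot: [0.992, 0.122, 0.0, -0.0]
ft_force: [-0.5, -0.4, 1.1]
opening: 1.0
grasp_force: 0.0
```

```bash
python3 - <<'E'
from h import *
R,p,o=pose();c=shot('wrist');print(o['time_s'],p)
W=cloud(c)
for nm,z,r in(('white',88,31),('blue',112,23),('small',134,16)):
    m=(abs(W[...,2]-z)<2.5)&(np.hypot(W[...,0]-556,W[...,1]-322)<45);S=W[m]
    if len(S)>20:
        A=np.c_[S[:,:2]-S[:,:2].mean(0),np.ones(len(S))];print(nm,len(S),circ(S,r),np.linalg.lstsq(A,S[:,2],rcond=None)[0])
m=np.hypot(W[...,0]-556,W[...,1]-322)<40;print('max z',np.percentile(W[m][:,2],99))
cv2.imwrite('pics/l.png',c['image'])
E
```

```text
29.05 [484.21135062 216.57588288 209.5515522 ]
white 996 [556.39013251 320.46299297] [-2.52786684e-03  3.18038127e-03  8.75980850e+01]
blue 930 [555.58599792 320.41146606] [-3.37667249e-03  6.90044699e-03  1.11542703e+02]
small 927 [555.60132485 321.74889917] [ 1.45352854e-04 -3.63437451e-03  1.33419885e+02]
max z 134.49960483315616
```

View pics/l.png

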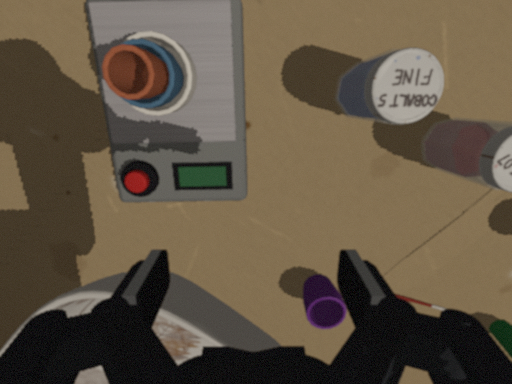

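The three cups are nested at (148,73) with level rims at 88, 112 and 134 mm, as expected. Both jars are standing and the gripper is clear.

```bash
python3 -c "
from bench import arm
print(arm.hand_in())"
```

```text
the job is handed in; nothing more can be done
None
```

The job is done and handed in at about 29 s: the white cup stands centred on the plate, the tare was pressed fully down before nesting, the blue and terracotta cups are nested flat in order, and the two jars were left untouched.

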